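# Gauge the presser-bar gap on a microscope stage

## Robot

A 7-joint arm with a two-finger parallel gripper is mounted at the origin on the work surface. World frame = base frame: x ahead of the robot, y to its left, z up, the work surface at z = 0. Lengths are in mm, angles in rad, forces in N, time in s.
With the tool pointing down it reaches from about 425 to 825 mm from the base axis. Payload 3.6 kg.
Tool frame: the origin (TCP) lies between the finger pads; the fingertips stand env.tip_extent ahead of it and the grasp point (between the pads) lies 3 mm ahead of it (env.tip_extent is the distance from the TCP to the fingertips, in mm); z points along the fingers, y is the line along which they close (so a half turn about z gives the same grasp; the last joint's range is limited). The gripper opens to 85 mm and grips with 20 to 120 N. Pads are 22 mm wide; open, the fingers measure 114 mm over their backs; the gripper's body (76 mm by 85 mm) begins 54 mm behind the grasp point. The pads swing forward as they close: fully open they stand 13 mm farther back than shut.
Start: joints at [-1.361, 0.615, -0.013, 1.423, 0.008, 1.103, -0.04], TCP at [152.455, 631.84, 253.297] pointing down, gripper open.
Joint ranges: [-3.12, 3.12], [-0.3, 2.06], [-1.34, 1.32], [0.26, 2.42], [-1.36, 4.5], [0.01, 1.98], [-2.84, 2.84]. Speed limits (rad/s): [2.79, 2.79, 3.14, 3.14, 3.14, 3.14, 3.14].

## Interface

Orientations are given as a 3x3 rotation matrix whose columns are the frame's x, y, z axes.
In Python, from plant import env gives the robot as it stands. The module is installed in compiled form; this text tells all that it offers.
- The arm moves only by the tool apply_moves, never from a script. Its argument "commands" is a list of rows, each a list of 7 numbers: the shift along the tool's x, y, z in m, then the turn, a rotation vector about the tool's x, y, z in rad, then the closure, from 0 (fully open) to 1 (shut). In form: [[x, y, z, ax, ay, az, hand], ...]. A call has 1 to 10 rows; each row shifts and turns the commanded pose from where the row before left it, along the tool's axes as they then stand; what a row does not reach is not made up. A row lasts 1/12 s, in which the tool goes at most 41.7 mm and 7.16 degrees, less where a joint would pass 70% of its speed; a pose out of reach is approached as far as the arm can. A call is refused whole if a number of a shift passes 0.0417 or a number of a turn 0.125, either way. A call with a gripper value outside its range is refused whole. The fingers move at their own pace and stop on an object; "grip_force" is the grip in N (left out, the last holds). Time passes only in rows, so rows that do not move let the fingers close. It gives the time, the measured TCP pose, the force, the opening and the grip force at its end, in the units of the state.
- env.sense(): the state, without advancing time (a new reading comes with each control period).
- env.read_camera(name): name is "scene" or "top"; returns a dict with "pixels" (400x640x3 uint8, blue, green, red), "intrinsics" (3x3 intrinsics, pixels), "extrinsics" (4x4, takes a point from camera to world coordinates). Camera axes: x right, y down, z forward; pixel columns grow to the right and rows downward; lengths in mm; the calibration is good to about 2 mm. A picture is of the moment at which its call begins. There is no depth.
- env.sign_off(): hands the job in; it is judged then, once.
The state is a dict: "time": time; "joint_positions": joint angles; "qd": joint speeds; "tau": joint torques, N m; "tool_pos": TCP position; "tool_rot": TCP orientation; "ft_force": force on the tool from outside, world axes, zero at the start; "moment": the same for the moment, N m; "width": finger opening in mm; "grasp_force": force on a finger pad.
Only numpy, scipy, OpenCV 4.12 (cv2) and the standard library are available. Lean on these libraries where they do the work, as an engineer would, in place of code of your own. Each camera call takes 0.05 s, during which the arm holds its last target. There are 200 camera calls.

## Task

Check the sprung presser bar on the microscope stage plate: pick up the gap gauge with the long, straight, narrow leaf (not the short broad leaf or the round paddle), carry it just clear of the bench and slide the leaf into the gap under the bar from the bar's turned-up front lip, without forcing it, feeling for the light drag as it lifts the bar. When the end of the leaf shows beyond the far side of the bar, let go and leave the gauge there, gripped by the bar.

Things in the scene. Friction and masses are not known exactly. Their poses are not given: they have to be found in the camera images.
- gauge: the right gauge, loose, 0.12 kg: upright black grip block 35 (x) x 20 (y) x 55 mm tall, gripped across the 20 mm, with a level steel leaf from its front along +x: straight, 95 long, 18 wide, 6 thick, its underside 15 mm above the bench. Origin: centre of the block's underside. Like blocks beside it, in any order, carry a short broad leaf (45 x 42 mm) or a round paddle (34 mm across).
- leaf_tip (a point): middle of the free end of the right gauge's leaf, 112.5 mm ahead (+x) of the gauge's origin and 18 mm above its underside; axes as the gauge. The last 8 mm of the leaf are thinned to 3 mm.
- stage: fixed dark plate 120 (x) x 160 (y) x 12 mm on the bench. Origin: middle of its front edge, at bench height; the leaf goes in along +x. Aluminium bar across it, flat at x = 40 to 60 mm, underside 15 mm above the bench; ahead of that its lip (y within 50 mm) slopes up 25 deg to 33 mm at x = 0, so the leaf itself wedges the bar up. Guide posts at y = 66 and -66 mm, 58 mm high.
- presser (a joint): lift of the presser bar (m): 0 at rest, at most 0.020; pressed down by about 2 N at rest and 0.12 N more per mm of lift. Pushing the leaf in takes roughly 2 to 7 N. The right leaf lying in the gap keeps the bar up 3 to 7 mm. Carry the gauge 2 to 10 mm clear of the bench while sliding.
Not all that is in view belongs to the job. Leave any orange, turquoise or yellow look-alike of the stage alone.

How it is judged:
By the outcome, as a careful person would: the job done as asked, in the order asked, and still so for the second after the job is handed in, with the robot touching nothing.
It also fails if it takes over 51 s, if anything falls off the work surface, if the arm or the gripper's body presses on something with over 40 N, if the wrist force passes 120 N, or if a joint passes its speed limit or range.

## Working session

There is one attempt and no reset: what is moved stays moved. The work goes in short steps, Python scripts to look and compute and a tool call to move; the robot and the scene stay as the last step left them, time stands still between calls to the robot, and variables do not carry over. Pictures are saved under pics/ and viewed, at most 10 in all, crops included, and the job is handed in when it is done.

Besides the shell and the picture viewer there is one more tool, called after "Call:" as name(argument=value, ...) on one line, values as JSON. apply_moves: Moves the arm, as the interface text tells. Its arguments: {"type":"object","properties":{"commands":{"type":"array"},"grip_force":{"type":"number"}},"required":["commands"]}

```bash
mkdir -p pics; cat > h.py <<'E'
import numpy as np, cv2
from plant import env
def shot(n,tag):
    d=env.read_camera(n); cv2.imwrite(f'pics/{tag}.png',d['pixels']); np.savez(f'{tag}.npz',**d); return d
def ray(d,u,v,z):
    K=np.array(d['intrinsics']);T=np.array(d['extrinsics'])
    r=T[:3,:3]@np.linalg.solve(K,[u,v,1]);o=T[:3,3]
    return o+r*(z-o[2])/r[2]
def proj(d,p):
    K=np.array(d['intrinsics']);T=np.array(d['extrinsics'])
    q=K@(T[:3,:3].T@(np.array(p)-T[:3,3]));return q[:2]/q[2]
E
python3 - <<'E'
from h import *
for n in('scene','top'):
    d=shot(n,n+'0');print(n,np.round(d['extrinsics'],3).tolist(),d['intrinsics'][0])
s=env.sense();print(s,env.tip_extent)
E
```

```text
scene [[0.126, 0.694, -0.709, 1198.813], [0.992, -0.102, 0.077, 59.884], [-0.018, -0.713, -0.701, 770.741], [0.0, 0.0, 0.0, 1.0]] [362.99355763   0.         321.73568799]
top [[0.02, -0.997, 0.074, 358.765], [-1.0, -0.019, 0.009, 121.668], [-0.007, -0.074, -0.997, 1769.486], [0.0, 0.0, 0.0, 1.0]] [501.42619208   0.         313.04429682]
{'time': 0.1, 'joint_positions': array([-1.36049243,  0.61582561, -0.01259816,  1.42476465,  0.00813248,
        1.10343091, -0.04038387]), 'qd': array([ 0.00141626, -0.00221001,  0.0002027 , -0.00284122, -0.00048022,
        0.00047815,  0.00135816]), 'tau': array([ 1.42763805e-03, -4.70383751e+01,  2.60587195e-01, -1.71568573e+01,
        1.01749800e-02,  5.89038464e-03, -8.94025504e-06]), 'tool_pos': array([152.34049087, 631.22212074, 252.24337549]), 'tool_rot': array([[-9.72111860e-01,  2.34517147e-01, -4.88730153e-04],
       [ 2.34517646e-01,  9.72109078e-01, -2.32703094e-03],
       [-7.06296402e-05, -2.37675022e-03, -9.99997173e-01]]), 'ft_force': array([-0.86147637,  0.35648902, -0.44220054]), 'moment': array([ 0.0032146 , -0.01397124, -0.01584667]), 'grasp_force': 0.0, 'width': 85.30689199152607} 22.0
```

View pics/top0.png

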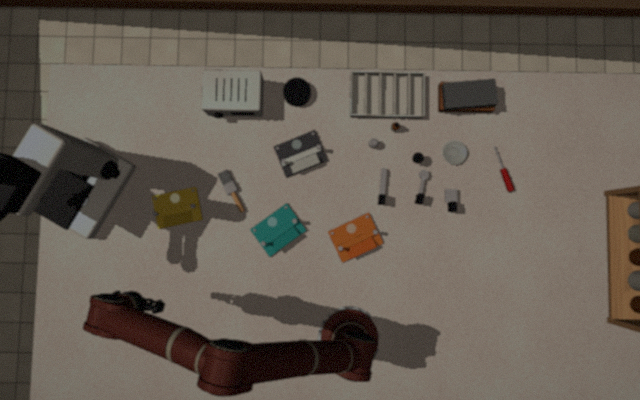

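View pics/scene0.png

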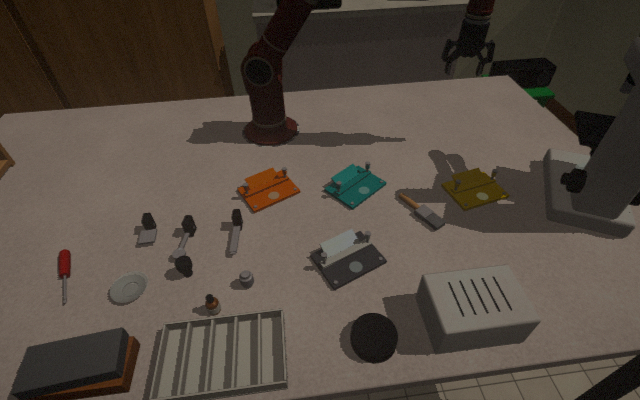

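The top view shows three black-block gauges: a straight narrow leaf at (383,185), a round paddle at (423,187) and a short broad leaf at (452,200). The one at (383,185) fits the description. The dark stage is at (302,153). The orange, turquoise and yellow plates are look-alikes. I'll confirm with an enlarged crop.

```bash
python3 - <<'E'
from h import *
t=cv2.imread('pics/top0.png');s=cv2.imread('pics/scene0.png')
def c(im,x,y,w,h):
    return cv2.resize(np.clip(im[y:y+h,x:x+w].astype(float)*1.8,0,255).astype(np.uint8),(400,300),interpolation=cv2.INTER_CUBIC)
# 5x crops
a=c(t,370,155,100,75)[:, :];b=c(t,262,118,80,60);e=c(s,130,200,120,90);f=c(s,300,215,100,75)
cv2.imwrite('pics/crop.png',np.vstack([np.hstack([a,b]),np.hstack([e,f])]))
E
```

```text
(no output)
```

View pics/crop.png

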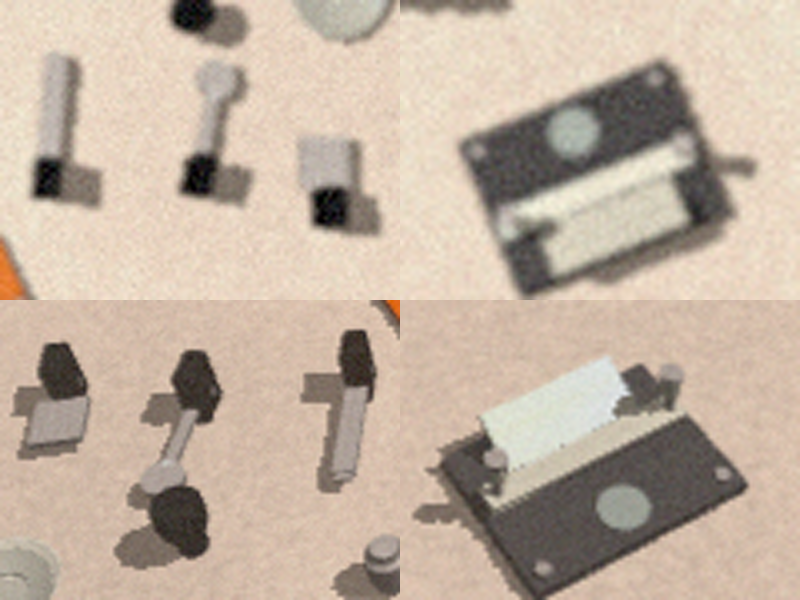

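Confirmed: the left gauge at top (383,185) has the long, straight, narrow leaf. The dark stage's pale lip faces the robot (lower edge in the top view). Now I'll measure both.

```bash
python3 - <<'E'
from h import *
def comp(d,m,u,v):
    n,l,st,c=cv2.connectedComponentsWithStats(m.astype(np.uint8)); return l==l[v,u]
def W(d,m,z):
    v,u=np.nonzero(m); return np.array([ray(d,a,b,z)[:2] for a,b in zip(u,v)],np.float32)
t=dict(np.load('top0.npz'));s=dict(np.load('scene0.npz'))
for d,nm,(u,v),gb,leafwin in((t,'top',(302,142),(382,199),(374,164,394,194)),(s,'scene',(330,270),(237,218),(224,226,246,256))):
    im=d['pixels'].astype(int);g=im.max(2)
    print(nm,'plate',im[v,u],'block',im[gb[1],gb[0]])
    th=75 if nm=='top' else 90
    k=comp(d,g<th,u,v);P=W(d,k,12);r=cv2.minAreaRect(P);print('stage',k.sum(),r,np.round(cv2.boxPoints(r)).tolist())
    k=comp(d,g<40 if nm=='top' else g<55,*gb);P=W(d,k,55);print('block@55',k.sum(),cv2.minAreaRect(P))
    x0,y0,x1,y1=leafwin
    sat=im.max(2)-im.min(2)
    print('sat',np.round(sat[y0:y1:4,x0:x1:2]).tolist())
    print('val',np.round(g[y0:y1:4,x0:x1:2]).tolist())
E
```

```text
top plate [50 50 53] block [18 10 15]
stage 924 ((636.0759887695312, 178.53396606445312), (129.26467895507812, 165.47938537597656), 23.117515563964844) [[544.0, 229.0], [609.0, 77.0], [728.0, 128.0], [663.0, 280.0]]
block@55 53 ((479.7749938964844, -99.81784057617188), (27.613513946533203, 20.53122329711914), 0.5795364379882812)
sat [[18, 18, 20, 24, 19, 22, 21, 22, 22, 24], [21, 20, 20, 19, 15, 14, 13, 21, 22, 16], [20, 21, 20, 17, 12, 9, 13, 9, 19, 19], [18, 17, 23, 17, 9, 9, 9, 13, 19, 21], [22, 21, 19, 14, 9, 10, 9, 13, 20, 22], [17, 16, 22, 13, 10, 9, 13, 14, 23, 18], [19, 21, 22, 11, 8, 11, 14, 20, 24, 23], [18, 18, 18, 10, 7, 8, 13, 15, 24, 21]]
val [[132, 129, 129, 132, 134, 131, 129, 127, 133, 133], [130, 130, 137, 127, 113, 113, 118, 122, 128, 128], [131, 132, 132, 121, 108, 106, 93, 70, 107, 135], [129, 130, 133, 120, 104, 105, 87, 78, 106, 134], [128, 133, 128, 113, 112, 106, 80, 82, 124, 136], [130, 130, 130, 114, 111, 100, 73, 84, 125, 126], [133, 130, 127, 113, 105, 105, 77, 105, 132, 133], [126, 130, 128, 113, 108, 95, 77, 104, 134, 133]]
scene plate [44 47 52] block 
[... 382 characters left out ...]
12, 14, 23, 24], [25, 22, 19, 15, 13, 13, 10, 9, 24, 25, 24], [23, 23, 19, 16, 14, 10, 11, 10, 23, 22, 27], [25, 26, 12, 14, 13, 13, 12, 18, 24, 26, 20], [23, 24, 17, 13, 13, 11, 14, 23, 24, 25, 24], [26, 13, 13, 12, 10, 11, 10, 21, 24, 24, 22], [25, 13, 16, 12, 13, 16, 22, 24, 25, 25, 25]]
val [[66, 67, 71, 71, 73, 77, 78, 95, 62, 89, 120], [78, 77, 74, 72, 71, 98, 92, 96, 65, 121, 124], [119, 120, 85, 70, 86, 97, 98, 90, 117, 122, 123], [118, 120, 85, 71, 96, 93, 95, 89, 122, 120, 123], [118, 117, 68, 76, 97, 96, 95, 104, 120, 120, 124], [117, 118, 72, 87, 97, 95, 96, 112, 121, 125, 122], [121, 69, 72, 95, 95, 96, 80, 121, 120, 122, 119], [120, 67, 72, 60, 61, 86, 115, 117, 120, 121, 115]]
```

```bash
python3 - <<'E'
from h import *
t=dict(np.load('top0.npz'));s=dict(np.load('scene0.npz'))
for d,nm,(x0,y0,x1,y1),lo,hi in((t,'top',(376,160,394,196),90,121),(s,'scene',(222,224,246,262),84,106)):
    im=cv2.GaussianBlur(d['pixels'],(3,3),0).astype(int);g=im.max(2);sat=g-im.min(2)
    m=np.zeros(g.shape,np.uint8);m[y0:y1,x0:x1]=((sat<16)&(g>lo)&(g<hi))[y0:y1,x0:x1]
    n,l,st,c=cv2.connectedComponentsWithStats(m);i=1+np.argmax(st[1:,4]);v,u=np.nonzero(l==i)
    P=np.array([ray(d,a,b,21)[:2] for a,b in zip(u,v)],np.float32)
    f=cv2.fitLine(P,cv2.DIST_HUBER,0,.01,.01).ravel();f[:2]*=np.sign(f[0]);q=(P-f[2:])@f[:2]
    print(nm,len(P),'yaw',np.degrees(np.arctan2(f[1],f[0])),'mid',f[2:],'ends',f[2:]+q.min()*f[:2],f[2:]+q.max()*f[:2],cv2.minAreaRect(P))
    # bright bar
    x0,y0,x1,y1=(270,125,335,185) if nm=='top' else (305,225,390,290)
    gm=g if nm=='top' else g
    # whitish (low sat) bright inside plate
    m=np.zeros(g.shape,np.uint8);m[y0:y1,x0:x1]=((sat<18)&(g>120))[y0:y1,x0:x1]
    n,l,st,c=cv2.connectedComponentsWithStats(m);
    for i in range(1,n):
        if st[i,4]>15:
            v,u=np.nonzero(l==i);print('  bright',st[i],np.round(cv2.boxPoints(cv2.minAreaRect(np.stack([u,v],1).astype(np.float32)))).tolist(),[np.round(ray(d,*c[i],z)[:2],1).tolist() for z in(12,18,33)])
# predicted stage points
o=np.array([583.5,157]);a=np.radians(23.2);R=np.array([[np.cos(a),-np.sin(a)],[np.sin(a),np.cos(a)]])
for n,p in dict(FL=(0,80,12),FR=(0,-80,12),BL=(120,80,12),BR=(120,-80,12),lipL=(0,50,33),lipR=(0,-50,33)).items():
    w=[*(o+R@np.array(p[:2])),p[2]];print(n,np.round(w),np.round(proj(t,w),1),np.round(proj(s,w),1))
E
```

```text
top 142 yaw -6.57082 mid [ 547.9811   -105.210686] ends [494.88498 -99.09466] [ 592.2313  -110.30778] ((543.5324096679688, -104.99769592285156), (20.112138748168945, 97.8906021118164), 83.77974700927734)
  bright [287 148  30  13 111] [[287.0, 159.0], [315.0, 147.0], [317.0, 151.0], [288.0, 163.0]] [[634.2, 178.1], [633.3, 177.9], [630.9, 177.4]]
scene 177 yaw -3.3459558 mid [ 548.43555  -107.344894] ends [ 502.98926  -104.687904] [ 596.92975  -110.180084] ((550.0001831054688, -107.59747314453125), (18.804248809814453, 93.91619110107422), 85.3656997680664)
  bright [322 230  33  26 467] [[321.0, 243.0], [350.0, 228.0], [357.0, 242.0], [328.0, 257.0]] [[589.9, 168.2], [594.7, 167.3], [606.8, 165.2]]
FL [552. 231.  12.] [286.8 177.6] [358.5 229.2]
FR [615.  83.  12.] [328.9 160.6] [307.8 253.3]
BL [662. 278.  12.] [274.2 146.4] [385.2 259.4]
BR [725. 131.  12.] [316.1 129.6] [331.9 287.5]
lipL [564. 203.  33.] [294.5 173.7] [349.7 228.5]
lipR [603. 111.  33.] [321. 163.] [317.6 243.5]
```

Call:
apply_moves(commands=[[-0.0347, -0.02, 0, 0, 0, 0, 0], [-0.0347, -0.02, 0, 0, 0, 0, 0], [-0.0347, -0.02, 0, 0, 0, 0, 0], [-0.0347, -0.02, 0, 0, 0, 0, 0], [-0.0347, -0.02, 0, 0, 0, 0, 0], [-0.0347, -0.02, 0, 0, 0, 0, 0], [-0.0347, -0.02, 0, 0, 0, 0, 0], [-0.0347, -0.02, 0, 0, 0, 0, 0], [-0.0347, -0.02, 0, 0, 0, 0, 0], [-0.0347, -0.02, 0, 0, 0, 0, 0]], grip_force=40)

```text
time: 0.93
tool_pos: [443.8, 354.3, 253.0]
tool_rot: [[-0.972, 0.234, -0.001], [0.234, 0.972, -0.001], [0.001, -0.001, -1.0]]
ft_force: [1.0, -0.0, 0.7]
width: 85.3
grasp_force: 0.0
```

Call:
apply_moves(commands=[[-0.0347, -0.02, 0, 0, 0, 0, 0], [-0.0347, -0.02, 0, 0, 0, 0, 0], [-0.0095, -0.0393, 0, 0, 0, 0, 0], [-0.0095, -0.0393, 0, 0, 0, 0, 0], [-0.0095, -0.0393, 0, 0, 0, 0, 0], [-0.0095, -0.0393, 0, 0, 0, 0, 0], [-0.0095, -0.0393, 0, 0, 0, 0, 0], [-0.0095, -0.0393, 0, 0, 0, 0, 0], [-0.0095, -0.0393, 0, 0, 0, 0, 0], [-0.0095, -0.0393, 0, 0, 0, 0, 0]])

```text
time: 1.77
tool_pos: [500.4, -24.5, 253.1]
tool_rot: [[-0.972, 0.234, -0.001], [0.234, 0.972, 0.0], [0.001, -0.0, -1.0]]
ft_force: [1.0, -0.8, -0.0]
width: 85.1
grasp_force: 0.0
```

Call:
apply_moves(commands=[[0, -0.0393, 0, 0, 0, 0, 0], [0, -0.0393, 0, 0, 0, 0, 0], [0, 0, 0.03, 0, 0, -0.075, 0], [0, 0, 0.03, 0, 0, -0.075, 0], [0, 0, 0.03, 0, 0, 0, 0], [0, 0, 0, 0, 0, 0, 0], [0, 0, 0, 0, 0, 0, 0]])

```text
time: 2.35
tool_pos: [481.6, -98.8, 162.4]
tool_rot: [[-0.996, 0.087, -0.004], [0.087, 0.996, 0.001], [0.004, 0.0, -1.0]]
ft_force: [-0.4, -0.2, 0.6]
width: 85.6
grasp_force: 0.0
```

```bash
cat >> h.py <<'E'
def go(p,yaw):
    s=env.sense();R=s['tool_rot'];y=np.degrees(np.arctan2(-R[0,1],R[1,1]))
    tilt=np.cross(R[:,2],[0,0,-1])
    print('t',round(s['time'],2),'pos',s['tool_pos'].round(1),'yaw',y.round(2),'shift',(R.T@(np.array(p)-s['tool_pos'])).round(1),'dturn_z',-np.radians(yaw-y).round(4),'tilt(tool)',(R.T@tilt).round(4),'F',s['ft_force'].round(1),'M',s['moment'].round(2),'w',round(s['width'],1),'g',round(s['grasp_force'],1))
E
python3 - <<'E'
from h import *
go([482,-100.5,36],-5)
E
```

```text
t 2.35 pos [481.6 -98.8 162.4] yaw -4.99 shift [ -1.1  -1.7 126.4] dturn_z 0.0002 tilt(tool) [ 0.0003 -0.0042  0.    ] F [-0.4 -0.2  0.6] M [-0.05 -0.06  0.02] w 85.6 g 0.0
```

Call:
apply_moves(commands=[[-0.001, -0.0017, 0.03, 0, 0, 0, 0], [0, 0, 0.03, 0, 0, 0, 0], [0, 0, 0.03, 0, 0, 0, 0.3], [0, 0, 0.02, 0, 0, 0, 0.4], [0, 0, 0.016, 0, 0, 0, 0.5], [0, 0, 0, 0, 0, 0, 0.5], [0, 0, 0, 0, 0, 0, 0.6], [0, 0, 0, 0, 0, 0, 0.65], [0, 0, 0, 0, 0, 0, 0.7], [0, 0, 0, 0, 0, 0, 0.75]])

```text
time: 3.18
tool_pos: [484.8, -101.5, 38.9]
tool_rot: [[-0.996, 0.087, 0.004], [0.087, 0.996, -0.001], [-0.004, -0.001, -1.0]]
ft_force: [0.7, -1.3, 0.7]
width: 21.5
grasp_force: 0.5
```

Call:
apply_moves(commands=[[0, 0, 0, 0, 0, 0, 0.8], [0, 0, 0, 0, 0, 0, 0.85], [0, 0, 0, 0, 0, 0, 0.9], [0, 0, 0, 0, 0, 0, 1], [0, 0, 0, 0, 0, 0, 1], [0, 0, 0, 0, 0, 0, 1], [0, 0, 0, 0, 0, 0, 1]])

```text
time: 3.77
tool_pos: [484.7, -101.5, 38.9]
tool_rot: [[-0.996, 0.087, 0.003], [0.087, 0.996, -0.001], [-0.003, -0.001, -1.0]]
ft_force: [0.1, -0.3, 7.8]
width: 19.9
grasp_force: 39.6
```

```bash
python3 - <<'E'
from h import *
go([482,-100.5,36],-5)
d=shot('scene','scene1');t=shot('top','top1')
im=d['pixels'][190:265,185:285];im2=t['pixels'][150:225,345:445]
cv2.imwrite('pics/grip.png',np.hstack([cv2.resize(cv2.convertScaleAbs(i,alpha=1.8),(400,300),interpolation=cv2.INTER_CUBIC) for i in(im,im2)]))
E
```

```text
t 3.77 pos [ 484.7 -101.5   38.9] yaw -5.01 shift [2.8 0.7 2.9] dturn_z -0.0001 tilt(tool) [-0.0008  0.0035 -0.    ] F [ 0.1 -0.3  7.8] M [-0.26  0.11  0.03] w 19.9 g 39.6
```

View pics/grip.png

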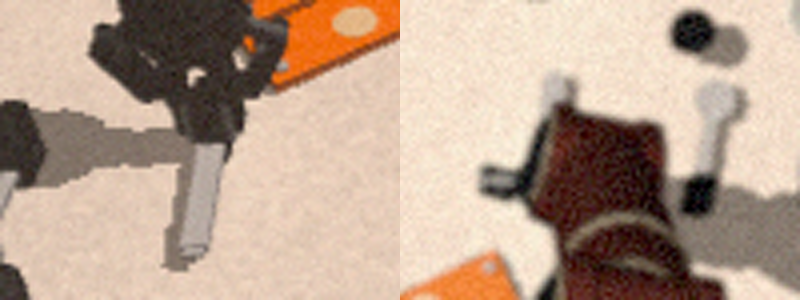

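The gauge is gripped at 19.9 mm with the leaf free. I'll lift it a little.

Call:
apply_moves(commands=[[0, 0, -0.002, 0, 0, 0, 1], [0, 0, -0.002, 0, 0, 0, 1], [0, 0, -0.002, 0, 0, 0, 1], [0, 0, 0, 0, 0, 0, 1], [0, 0, 0, 0, 0, 0, 1], [0, 0, 0, 0, 0, 0, 1]], grip_force=60)

```text
time: 4.37
tool_pos: [483.3, -100.7, 43.1]
tool_rot: [[-0.996, 0.087, -0.001], [0.087, 0.996, 0.0], [0.001, 0.0, -1.0]]
ft_force: [-0.9, 0.5, -1.3]
width: 19.1
grasp_force: 58.5
```

```bash
python3 - <<'E'
from h import *
go([476,65,44],23.2)
t=dict(np.load('top0.npz'))
for c in((291,205),(305,226),(384,233),(370,215),(252,230)):print(c,ray(t,*c,20).round())
E
```

```text
t 4.37 pos [ 483.3 -100.7   43.1] yaw -4.96 shift [ 21.6 164.4  -0.8] dturn_z -0.4915 tilt(tool) [ 0.0001 -0.0006 -0.    ] F [-0.9  0.5 -1.3] M [ 0.04 -0.    0.01] w 19.1 g 58.5
(291, 205) [455. 213.  20.]
(305, 226) [383. 163.  20.]
(384, 233) [ 364. -112.   20.]
(370, 215) [426. -63.  20.]
(252, 230) [365. 347.  20.]
```

Call:
apply_moves(commands=[[0.0027, 0.018, -0.001, 0, 0, 0, 1], [0.0027, 0.018, -0.001, 0, 0, 0, 1], [0.0027, 0.018, 0, 0, 0, 0, 1], [0.0027, 0.018, 0, 0, 0, 0, 1], [0.0027, 0.018, 0, 0, 0, 0, 1], [0.0027, 0.018, 0, 0, 0, 0, 1], [0.0027, 0.018, 0, 0, 0, 0, 1], [0.0027, 0.018, 0, 0, 0, 0, 1], [0, 0.02, 0, 0, 0, 0, 1]])

```text
time: 5.12
tool_pos: [475.2, 64.9, 45.0]
tool_rot: [[-0.996, 0.087, -0.002], [0.087, 0.996, -0.0], [0.002, -0.001, -1.0]]
ft_force: [0.7, 0.7, -1.3]
width: 19.6
grasp_force: 58.7
```

Call:
apply_moves(commands=[[0, 0, 0, 0, 0, -0.0614, 1], [0, 0, 0, 0, 0, -0.0614, 1], [0, 0, 0, 0, 0, -0.0614, 1], [0, 0, 0, 0, 0, -0.0614, 1], [0, 0, 0, 0, 0, -0.0614, 1], [0, 0, 0, 0, 0, -0.0614, 1], [0, 0, 0, 0, 0, -0.0614, 1], [0, 0, 0, 0, 0, -0.0614, 1], [0, 0, 0, 0, 0, 0, 1], [0, 0, 0, 0, 0, 0, 1]])

```text
time: 5.95
tool_pos: [476.1, 64.4, 45.2]
tool_rot: [[-0.92, -0.392, -0.0], [-0.392, 0.92, 0.0], [0.0, 0.0, -1.0]]
ft_force: [-0.1, 0.3, -1.6]
width: 19.2
grasp_force: 58.7
```

```bash
python3 - <<'E'
from h import *
go([473,110,44],23.2)
d=shot('scene','scene2');t=shot('top','top2')
im=d['pixels'][195:300,270:410];im2=t['pixels'][110:200,265:385]
cv2.imwrite('pics/pre.png',np.hstack([cv2.resize(cv2.convertScaleAbs(i,alpha=1.8),(400,300),interpolation=cv2.INTER_CUBIC) for i in(im,im2)]))
E
```

```text
t 5.95 pos [476.1  64.4  45.2] yaw 23.08 shift [-15.   43.1   1.2] dturn_z -0.002 tilt(tool) [ 0.0002 -0.0004  0.    ] F [-0.1  0.3 -1.6] M [-0.04  0.    0.02] w 19.2 g 58.7
```

View pics/pre.png

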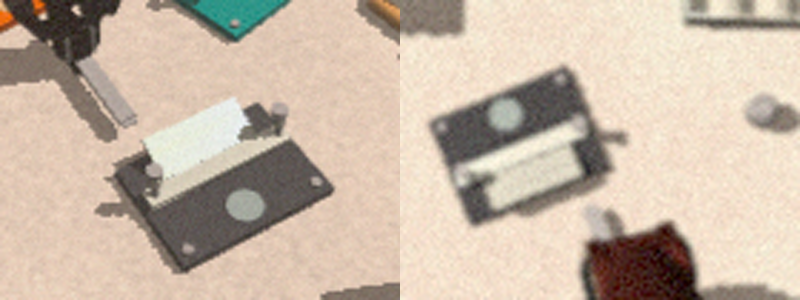

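The picture shows the level leaf pointing along the stage's axis, with its tip at scene (315,238) and top (323,174). It is still to the right of the lip.

```bash
python3 - <<'E'
from h import *
d=dict(np.load('scene2.npz'));t=dict(np.load('top2.npz'))
print(ray(d,315,238.5,24).round(1),ray(t,323,172.5,24).round(1))
# leaf direction in scene, by low-saturation mask
im=cv2.GaussianBlur(d['pixels'],(3,3),0).astype(int);g=im.max(2);s=g-im.min(2)
m=np.zeros(g.shape,np.uint8);m[212:243,295:320]=((s<16)&(g>82)&(g<112))[212:243,295:320]
n,l,st,c=cv2.connectedComponentsWithStats(m);i=1+np.argmax(st[1:,4]);v,u=np.nonzero(l==i)
P=np.array([ray(d,a,b,26)[:2] for a,b in zip(u,v)],np.float32);r=cv2.fitLine(P,cv2.DIST_HUBER,0,.01,.01).ravel()
q=(P-r[2:])@r[:2];print(len(P),np.degrees(np.arctan2(r[1],r[0])),r[2:],r[2:]+r[:2]*q.max(),r[2:]+r[:2]*q.min())
E
```

```text
[577.9 106.9  24. ] [571.  103.5  24. ]
166 22.407372 [535.92664  89.90492] [577.76776 107.1569 ] [490.84708  71.31769]
```

Next I'll shift sideways 43.5 mm onto the bar's middle and lower 1.5 mm, then slide in gently while watching the force.

Call:
apply_moves(commands=[[0, 0.011, 0.0005, 0, 0, 0, 1], [0, 0.011, 0.0005, 0, 0, 0, 1], [0, 0.011, 0.0005, 0, 0, 0, 1], [0, 0.0105, 0, 0, 0, 0, 1], [-0.006, 0, 0, 0, 0, 0, 1], [-0.006, 0, 0, 0, 0, 0, 1], [-0.006, 0, 0, 0, 0, 0, 1], [-0.006, 0, 0, 0, 0, 0, 1], [0, 0, 0, 0, 0, 0, 1]])

```text
time: 6.8
tool_pos: [483.7, 114.1, 44.0]
tool_rot: [[-0.92, -0.393, 0.003], [-0.393, 0.92, 0.001], [-0.003, -0.001, -1.0]]
ft_force: [-0.8, 0.2, -1.3]
width: 19.2
grasp_force: 58.8
```

Call:
apply_moves(commands=[[-0.003, 0, 0, 0, 0, 0, 1], [-0.003, 0, 0, 0, 0, 0, 1], [-0.003, 0, 0, 0, 0, 0, 1], [-0.003, 0, 0, 0, 0, 0, 1], [-0.003, 0, 0, 0, 0, 0, 1], [-0.003, 0, 0, 0, 0, 0, 1], [-0.003, 0, 0, 0, 0, 0, 1]])

```text
time: 7.38
tool_pos: [500.6, 122.3, 43.8]
tool_rot: [[-0.919, -0.394, -0.0], [-0.394, 0.919, -0.0], [0.0, -0.0, -1.0]]
ft_force: [0.6, -0.7, -1.6]
width: 19.3
grasp_force: 58.8
```

```bash
cat >> h.py <<'E'
def st(off=110):
    s=env.sense();a=np.radians(23.2);u=np.array([np.cos(a),np.sin(a)]);v=np.array([-u[1],u[0]])
    R=s['tool_rot'];p=s['tool_pos'][:2]-off*R[:2,0]-np.array([583.5,157])
    F=s['ft_force'];print('tip stage x',(p@u).round(1),'y',(p@v).round(1),'F along',(F[:2]@u).round(1),'lat',(F[:2]@v).round(1),'z',F[2].round(1))
E
python3 - <<'E'
from h import *
go([0,0,43.5],23.2);st()
E
```

```text
t 7.38 pos [500.6 122.3  43.8] yaw 23.18 shift [5.084e+02 8.460e+01 4.000e-01] dturn_z -0.0004 tilt(tool) [-0.     -0.0001 -0.    ] F [ 0.6 -0.7 -1.6] M [-0.02 -0.02  0.  ] w 19.3 g 58.8
tip stage x 20.2 y 0.7 F along 0.3 lat -0.8 z -1.6
```

Call:
apply_moves(commands=[[-0.002, 0, 0, 0, 0, 0, 1], [-0.002, 0, 0, 0, 0, 0, 1], [-0.002, 0, 0, 0, 0, 0, 1], [-0.002, 0, 0, 0, 0, 0, 1], [-0.002, 0, 0, 0, 0, 0, 1]])

```text
time: 7.8
tool_pos: [508.2, 125.5, 43.3]
tool_rot: [[-0.919, -0.393, -0.004], [-0.393, 0.919, -0.001], [0.004, 0.0, -1.0]]
ft_force: [-1.8, -1.5, -2.4]
width: 19.3
grasp_force: 58.7
```

```bash
python3 - <<'E'
from h import *
go([0,0,43.5],23.2);st()
E
```

```text
t 7.8 pos [508.2 125.5  43.3] yaw 23.17 shift [516.6  84.5   2. ] dturn_z -0.0006 tilt(tool) [ 0.0002 -0.0041  0.    ] F [-1.8 -1.5 -2.4] M [-0.28  0.67  0.03] w 19.3 g 58.7
tip stage x 28.4 y 0.7 F along -2.2 lat -0.7 z -2.4
```

Call:
apply_moves(commands=[[-0.002, 0, 0, 0, 0, 0, 1], [-0.002, 0, 0, 0, 0, 0, 1], [-0.002, 0, 0, 0, 0, 0, 1], [-0.002, 0, 0, 0, 0, 0, 1], [-0.002, 0, 0, 0, 0, 0, 1]])

```text
time: 8.22
tool_pos: [517.6, 129.6, 43.3]
tool_rot: [[-0.919, -0.393, -0.003], [-0.393, 0.919, -0.001], [0.004, 0.0, -1.0]]
ft_force: [-4.7, -2.5, -3.3]
width: 19.7
grasp_force: 58.6
```

```bash
python3 - <<'E'
from h import *
go([0,0,43.5],23.2);st()
E
```

```text
t 8.22 pos [517.6 129.6  43.3] yaw 23.17 shift [526.8  84.5   1.7] dturn_z -0.0006 tilt(tool) [ 0.0002 -0.0036 -0.    ] F [-4.7 -2.5 -3.3] M [-0.52  1.14  0.01] w 19.7 g 58.6
tip stage x 38.6 y 0.7 F along -5.3 lat -0.4 z -3.3
```

Drag is 5 N along the leaf as the bar lifts, which is within the expected range. I'll continue.

Call:
apply_moves(commands=[[-0.002, 0, 0, 0, 0, 0, 1], [-0.002, 0, 0, 0, 0, 0, 1], [-0.002, 0, 0, 0, 0, 0, 1], [-0.002, 0, 0, 0, 0, 0, 1], [-0.002, 0, 0, 0, 0, 0, 1]])

```text
time: 8.63
tool_pos: [527.6, 133.8, 43.6]
tool_rot: [[-0.919, -0.393, -0.002], [-0.393, 0.919, -0.001], [0.002, 0.0, -1.0]]
ft_force: [-4.7, -1.8, -4.3]
width: 19.4
grasp_force: 58.7
```

```bash
python3 - <<'E'
from h import *
go([0,0,43.5],23.2);st()
E
```

```text
t 8.63 pos [527.6 133.8  43.6] yaw 23.17 shift [537.7  84.6   1. ] dturn_z -0.0005 tilt(tool) [ 0.0001 -0.0017 -0.    ] F [-4.7 -1.8 -4.3] M [-0.56  1.43 -0.  ] w 19.4 g 58.7
tip stage x 49.5 y 0.7 F along -5.0 lat 0.1 z -4.3
```

Call:
apply_moves(commands=[[-0.002, 0, 0, 0, 0, 0, 1], [-0.002, 0, 0, 0, 0, 0, 1], [-0.002, 0, 0, 0, 0, 0, 1], [-0.002, 0, 0, 0, 0, 0, 1], [-0.002, 0, 0, 0, 0, 0, 1]])

```text
time: 9.05
tool_pos: [538.2, 138.3, 44.0]
tool_rot: [[-0.919, -0.394, 0.002], [-0.394, 0.919, 0.001], [-0.002, -0.0, -1.0]]
ft_force: [-2.0, -0.6, -5.2]
width: 19.4
grasp_force: 58.6
```

```bash
python3 - <<'E'
from h import *
go([0,0,43.5],23.2);st()
E
```

```text
t 9.05 pos [538.2 138.3  44. ] yaw 23.17 shift [ 5.492e+02  8.460e+01 -4.000e-01] dturn_z -0.0004 tilt(tool) [-0.0001  0.0017  0.    ] F [-2.  -0.6 -5.2] M [-0.38  0.77 -0.03] w 19.4 g 58.6
tip stage x 61.0 y 0.6 F along -2.1 lat 0.2 z -5.2
```

Call:
apply_moves(commands=[[-0.002, 0, 0, 0, 0, 0, 1], [-0.002, 0, 0, 0, 0, 0, 1], [-0.002, 0, 0, 0, 0, 0, 1], [-0.002, 0, 0, 0, 0, 0, 1], [-0.002, 0, 0, 0, 0, 0, 1], [-0.002, 0, 0, 0, 0, 0, 1], [-0.002, 0, 0, 0, 0, 0, 1], [-0.002, 0, 0, 0, 0, 0, 1], [0, 0, 0, 0, 0, 0, 1]])

```text
time: 9.8
tool_pos: [552.6, 144.5, 43.9]
tool_rot: [[-0.919, -0.394, 0.001], [-0.394, 0.919, 0.0], [-0.001, -0.0, -1.0]]
ft_force: [-1.2, -1.2, -3.1]
width: 19.4
grasp_force: 58.6
```

```bash
python3 - <<'E'
from h import *
go([0,0,43.5],23.2);st()
d=shot('scene','scene3');t=shot('top','top3')
im=d['pixels'][195:300,270:410];im2=t['pixels'][110:200,250:370]
cv2.imwrite('pics/ins.png',np.hstack([cv2.resize(cv2.convertScaleAbs(i,alpha=1.8),(400,300),interpolation=cv2.INTER_CUBIC) for i in(im,im2)]))
E
```

```text
t 9.8 pos [552.6 144.5  43.9] yaw 23.18 shift [ 5.649e+02  8.460e+01 -3.000e-01] dturn_z -0.0004 tilt(tool) [-0.0001  0.0012  0.    ] F [-1.2 -1.2 -3.1] M [-0.24  0.49  0.01] w 19.4 g 58.6
tip stage x 76.7 y 0.7 F along -1.5 lat -0.6 z -3.1
```

View pics/ins.png

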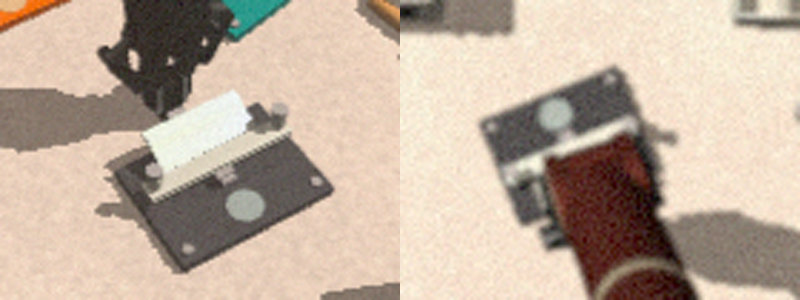

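The leaf end shows about 15 mm beyond the bar, at crop (225,178), and drag is steady at about 1.5 N. I'll set the gauge down and let go.

Call:
apply_moves(commands=[[0, 0, 0.001, 0, 0, 0, 1], [0, 0, 0.001, 0, 0, 0, 1], [0, 0, 0.001, 0, 0, 0, 1], [0, 0, 0.001, 0, 0, 0, 1], [0, 0, 0, 0, 0, 0, 1], [0, 0, 0, 0, 0, 0, 1]], grip_force=30)

```text
time: 10.4
tool_pos: [552.6, 144.5, 40.0]
tool_rot: [[-0.919, -0.394, 0.001], [-0.394, 0.919, 0.001], [-0.002, -0.0, -1.0]]
ft_force: [-0.3, -0.2, -4.7]
width: 19.2
grasp_force: 58.6
```

```bash
python3 - <<'E'
from h import *
go([0,0,39],23.2);st()
E
```

```text
t 10.4 pos [552.6 144.5  40. ] yaw 23.17 shift [5.648e+02 8.460e+01 1.000e-01] dturn_z -0.0005 tilt(tool) [-0.0001  0.0015  0.    ] F [-0.3 -0.2 -4.7] M [-0.    0.18  0.02] w 19.2 g 58.6
tip stage x 76.6 y 0.6 F along -0.3 lat -0.1 z -4.7
```

Call:
apply_moves(commands=[[0, 0, 0.0005, 0, 0, 0, 1], [0, 0, 0, 0, 0, 0, 0.75], [0, 0, 0, 0, 0, 0, 0.7], [0, 0, 0, 0, 0, 0, 0.6], [0, 0, 0, 0, 0, 0, 0.5], [0, 0, 0, 0, 0, 0, 0.4], [0, 0, 0, 0, 0, 0, 0.4], [0, 0, 0, 0, 0, 0, 0.4]])

```text
time: 11.07
tool_pos: [552.0, 144.2, 39.4]
tool_rot: [[-0.919, -0.394, 0.0], [-0.394, 0.919, 0.0], [-0.0, -0.0, -1.0]]
ft_force: [0.4, 0.1, 0.5]
width: 51.5
grasp_force: 0.0
```

Call:
apply_moves(commands=[[0, 0, -0.005, 0, 0, 0, 0.4], [0, 0, -0.01, 0, 0, 0, 0.4], [0, 0, -0.02, 0, 0, 0, 0.4], [0, 0, -0.03, 0, 0, 0, 0.4], [0, 0, -0.03, 0, 0, 0, 0.4], [0.02, 0, -0.03, 0, 0, 0, 0.4], [0.03, -0.01, -0.025, 0, 0, 0, 0.4], [0.03, -0.02, 0, 0, 0, 0, 0.4], [0.02, -0.03, 0, 0, 0, 0, 0.4], [0, 0, 0, 0, 0, 0, 0.4]])

```text
time: 11.9
tool_pos: [481.5, 41.3, 190.9]
tool_rot: [[-0.924, -0.384, -0.001], [-0.384, 0.924, -0.006], [0.003, -0.005, -1.0]]
ft_force: [-0.5, -0.8, -0.5]
width: 51.3
grasp_force: 0.0
```

```bash
python3 - <<'E'
from h import *
go([0,0,39],23.2)
d=shot('scene','scene4');t=shot('top','top4')
im=d['pixels'][195:300,270:410];im2=t['pixels'][110:200,250:370]
cv2.imwrite('pics/fin.png',np.hstack([cv2.resize(cv2.convertScaleAbs(i,alpha=1.8),(400,300),interpolation=cv2.INTER_CUBIC) for i in(im,im2)]))
E
```

```text
t 11.9 pos [481.5  41.3 190.9] yaw 22.55 shift [460.1 147.3 152.4] dturn_z -0.0113 tilt(tool) [-0.0052 -0.0027  0.    ] F [-0.5 -0.8 -0.5] M [-0.09 -0.01 -0.05] w 51.3 g 0.0
```

View pics/fin.png

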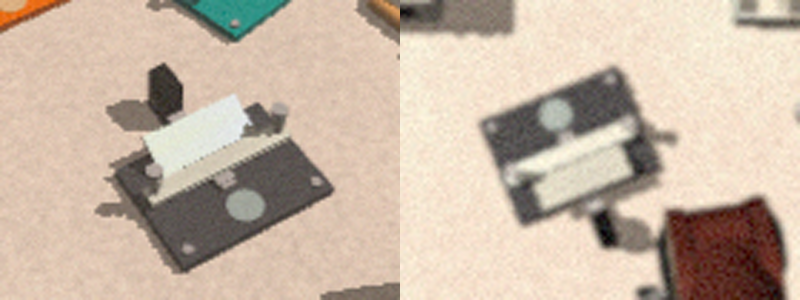

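The gauge stands upright with its leaf through the gap and the tip showing beyond the bar, at crop (225,178). The arm is clear, so I'll hand in.

```bash
python3 -c "
from plant import env
print(env.sign_off())"
```

```text
the job is handed in; nothing more can be done
None
```

The job is handed in: the long narrow-leaf gauge stands with its leaf through the gap, its end about 15 mm past the far side of the bar, released with the arm clear; the most drag I read while sliding was about 5 N, and it took about 12 s.

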